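Close the seal case and add it to the column

TASK

One small grey seal case stands open with a brown seal cake inside: where it stands, push its stiff hinged lid over with the fingertips and press it fully shut by feel, then lift the case and set it squarely on top of the column of two closed cases, its sides flush with theirs, and let go. Work gently: keep the case level with its cake inside, do not clamp the lid or bear down hard on it, do not bang or drop the case, do not shift the column, and leave the canister, bottle, plaque and dividers where they are.

Things in the scene. Friction and masses are not known exactly. Their poses are not given: they have to be found in the camera images.
- case: The open seal case, loose, painted steel, about 0.77 kg with its lid and cake: base 104 mm (x) by 60 mm (y) by 34 mm high, walls and floor 5 mm. With the lid shut it is 42 mm high. Origin: centre of its underside. x points from the front to the hinge side, z up. Grasp it across its 60 mm width (y), by the base.
- lid: The case's lid: plate 100 x 56 x 8 mm (2 mm inside the base's sides). Origin: mid-hinge, on the case's +x rim, 50 mm to +x of the case's origin and 34 mm above it. -x runs along the lid to its free edge, z out of its outer face. Shut: axes parallel to the case. Opens about +y to 1.95 rad. Stiff, lightly sprung hinge: stays where left; the last part takes several newtons near the free edge.
- lid_edge (a point): Middle of the lid's free edge on its outer face: at -100 mm in x and +8 mm in z from the lid's origin, in the lid's axes; with the lid shut it is the front top edge.
- cake: Brown shellac seal cake, a loose disc 40 mm across and 16 mm high lying in the case. Origin: centre of its underside.
- upper: Upper closed case of the column, loose, 0.8 kg, same shape as the case when shut: 104 x 60 mm base, 42 mm high, its flat lid on top. Origin: centre of its underside, 42 mm above the shelf top; x towards its hinge side, z up.
- lower: Lower closed case of the column, same shape, standing on the shelf top right under the upper one. Origin: centre of its underside.
- canister: Screw-top pewter canister, 76 mm across, 93 mm high; bystander. Origin: centre of its underside.
- bottle: Olive glass bottle with cork stopper, 62 mm across, 154 mm high; bystander. Origin: centre of its underside.
- plaque: Round cream porcelain impression plaque with a chipped rim, 72 mm across, 12 mm thick, lying flat; bystander. Origin: centre of its underside.
- dividers: Steel dividers lying flat along their x, 130 mm long, 48 mm wide, 10 mm thick; bystander. Origin: under the middle.
Mind the look-alikes: they are no part of the job. Of the things like the cake, leave any that is blue, turquoise or white; of the rest the smaller one is meant.

How it is judged (in metres and radians):
On the way:
1. the lid is fully shut (within 0.025 rad) while the case still stands on the shelf top (angle between the x axis of lid and the x axis of case, either way round below 0.025 rad and height (world z) of case below 0.01 m and angle between case's own z axis and vertical below 0.05 rad), for 0.2 s.
At the end, for the whole second after the job is handed in: The lid is within 0.025 rad of shut; the case rests level and still on the upper case of the column (38 to 46 mm above its origin), centred within 7 mm and square within 0.1 rad either way round; the cake is inside; neither column case is more than 15 mm from its start (angle between the x axis of lid and the x axis of case, either way round below 0.025 rad and horizontal distance between case and upper below 0.007 m and angle between the x axis of case and the x axis of upper, either way round below 0.1 rad and z of case in the frame of upper between 0.038 and 0.046 m and angle between each of case, upper's own z axis and vertical below 0.05 rad and linear speed of case below 0.01 m/s and distance of each of upper, lower from where it was at the start of the episode below 0.015 m and distance between cake and case below 0.04 m); the robot touches nothing.
It fails at once if the canister, bottle, plaque or dividers are moved more than 20 mm (distance of any of canister, bottle, plaque, dividers from where it was at the start of the episode above 0.02 m).
It fails at once if the case is tipped more than 0.35 rad (angle between case's own z axis and vertical above 0.35 rad).
It fails at once if the fingers press or clamp the lid with more than 45 N (contact force between the fingers and lid above 45 N).
It fails at once if the case is dropped (falls free of the fingers faster than 0.4 m/s, about 8 mm) (linear speed of case above 0.4 m/s and contact force between the fingers and case below 1 N).
It fails at once if the case is pressed or banged onto the column with more than 80 N (contact force between case and upper above 80 N).
It also fails if it takes over 66 s, if anything falls off the work surface, if the arm or the gripper's body presses on something with over 40 N, if the wrist force passes 120 N, or if a joint passes its speed limit or range.

ROBOT

A 6-joint arm with a two-finger parallel gripper is mounted at the origin on the work surface. World frame = base frame: x ahead of the robot, y to its left, z up, the work surface at z = 0. Lengths are in mm, angles in rad, forces in N, time in s.
With the tool pointing down it reaches from about 350 to 875 mm from the base axis. Payload 4.2 kg.
Tool frame: the origin (TCP) lies at the very end of the fingers, on their centre line; the grasp point (between the pads) lies 19 mm behind it; z points along the fingers, y is the line along which they close (so a half turn about z gives the same grasp; the last joint's range is limited). The gripper opens to 85 mm and grips with 20 to 120 N. Pads are 22 mm wide; open, the fingers measure 114 mm over their backs; the gripper's body (76 mm by 85 mm) begins 54 mm behind the grasp point. The pads swing forward as they close: fully open they stand 13 mm farther back than shut.
Start: joints at [-1.083, 0.385, 0.008, 0, -1.194, -0.259], TCP at [141.773, -608.687, 231.312] pointing down, gripper open.
Joint ranges: [-3.14, 3.14], [-1.21, 2.06], [-1.07, 1.41], [-3.16, 2.05], [-2.99, -0.16], [-3.1, 3.1]. Speed limits (rad/s): [2.79, 2.79, 3.14, 3.14, 3.14, 3.14].

INTERFACE

Orientations are given as a unit quaternion [x, y, z, w].
In Python, from bench import read_state, get_image, get_calibration, job_done gives the robot as it stands.
- The arm moves only by the shell command python3 -m creep 'ROWS'. ROWS is a JSON object of lists of equal length, an entry for each row: "translation": the shift along the world's x, y, z in cm, a list of three; "delta_rot": the turn, a rotation vector about the world's x, y, z in degrees, a list of three; "hand": the finger opening in cm, from 0 to 8.54. A call has 1 to 8 rows; each row is the pose to reach, as a shift and turn from the pose commanded when the call began; what a row does not reach only later rows make up. A row lasts 1/8 s, in which the tool goes at most 62.5 mm and 10.7 degrees, less where a joint would pass 70% of its speed; a pose out of reach is approached as far as the arm can. A call with a gripper value outside its range is refused whole. The fingers move at their own pace and stop on an object; the grip force is fixed at half the most. Time passes only in rows, so rows that repeat a pose let the fingers close. It gives the time, the measured TCP pose, the force, the opening and the grip force at its end, in the units of the state.
- read_state(): the state, without advancing time (a new reading comes with each control period).
- get_image(name): name is "scene" or "top"; returns (picture, depth): 480x640x3 uint8, red, green, blue; 480x640 float32, mm along the optical axis (not along the pixel's ray), 0 where there is no reading.
- get_calibration(name): a dict with "intrinsics" (3x3 intrinsics, pixels), "xyz" and "attitude" of the camera in the world. Camera axes: x right, y down, z forward; pixel columns grow to the right and rows downward; lengths in mm; the calibration is good to about 2 mm. A picture is of the moment at which its call begins. get_calibration takes no time and is no camera call.
- job_done(): hands the job in; it is judged then, once.
The state is a dict: "clock": time; "joints": joint angles; "joint_vel": joint speeds; "joint_efforts": joint torques, N m; "position": TCP position; "ee_rot": TCP orientation; "contact_force": force on the tool from outside, world axes, zero at the start; "wrist_torque": the same for the moment, N m; "gripper_width": finger opening in mm; "grasp_force": force on a finger pad.
Only numpy, scipy, OpenCV 4.12 (cv2) and the standard library are available. Lean on these libraries where they do the work, as an engineer would, in place of code of your own. Each camera call takes 0.05 s, during which the arm holds its last target. There are 200 camera calls.

## Working session

There is one attempt and no reset: what is moved stays moved. The work goes in short steps, Python scripts to look and compute and a shell command to move; the robot and the scene stay as the last step left them, time stands still between calls to the robot, and variables do not carry over. Pictures are saved under pics/ and viewed, at most 10 in all, crops included, and the job is handed in when it is done.

```bash
mkdir -p pics; ls; cat > h.py <<'E'
import numpy as np,cv2
from scipy.spatial.transform import Rotation as R
from bench import *
def cam(n):
    c=get_calibration(n);K=np.array(c["intrinsics"]);a=np.array(c["attitude"])
    M=R.from_quat(a).as_matrix() if a.size==4 else a.reshape(3,3)
    return K,M,np.array(c["xyz"])
def pts(n,d):
    K,M,t=cam(n);v,u=np.mgrid[:480,:640]
    P=np.stack([(u-K[0,2])/K[0,0]*d,(v-K[1,2])/K[1,1]*d,d],-1)
    return P@M.T+t
E
python3 - <<'E'
from h import *
for n in("scene","top"):
    im,d=get_image(n);np.savez(f"{n}0.npz",im=im,d=d);cv2.imwrite(f"pics/{n}0.png",im[...,::-1]);print(n,get_calibration(n))
E
```

```text
pics
scene {'intrinsics': array([[493.33099503,   0.        , 322.00156271],
       [  0.        , 493.33099503, 243.16063469],
       [  0.        ,   0.        ,   1.        ]]), 'xyz': array([1010.09618156,  624.98398253,  751.24924051]), 'attitude': array([ 0.25103309,  0.886569  , -0.37314701, -0.10834712])}
top {'intrinsics': array([[586.34128285,   0.        , 316.44337188],
       [  0.        , 586.34128285, 236.31339531],
       [  0.        ,   0.        ,   1.        ]]), 'xyz': array([ 476.79286244,    5.32296566, 1552.87390163]), 'attitude': array([-0.70542699,  0.70699771, -0.03704453,  0.03398104])}
```

View pics/scene0.png

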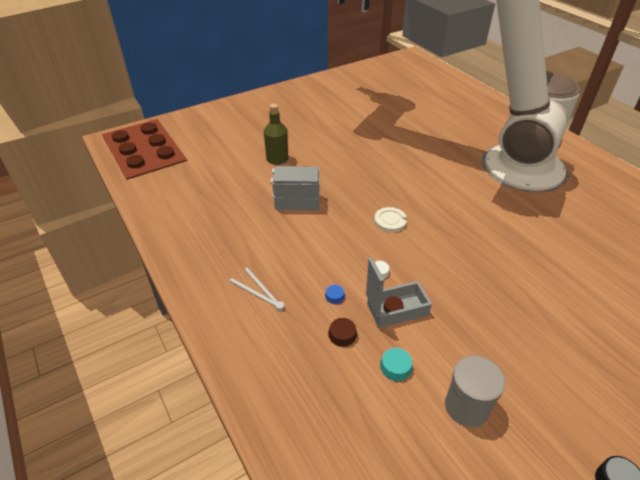

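View pics/top0.png

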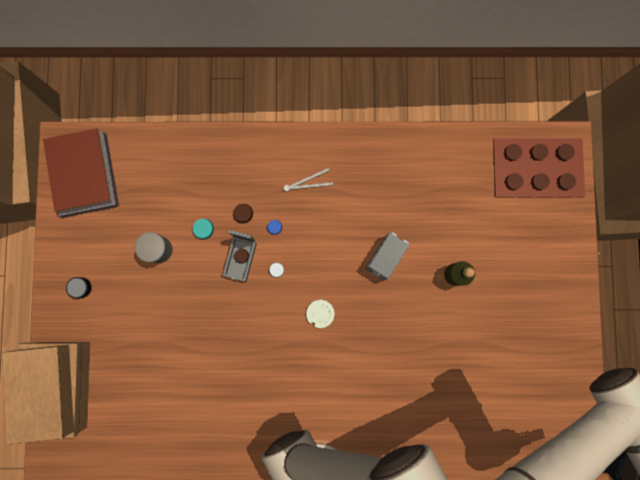

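The top view shows the open case at about (240,258), with its lid standing on the far side at (241,236). The column is at (387,257), the bottle at (460,273), the canister at (152,249), the plaque at (320,314) and the dividers at (308,181).
Cake candidates in the top view:
- brown inside the case (241,256)
- larger brown (243,213)
- blue (274,227), turquoise (203,229) and white (276,270)

The one meant is the smaller brown disc inside the case. I'll confirm it in a crop and measure.

```bash
python3 - <<'E'
from h import *
s=np.load("scene0.npz");c=s["im"][250:350,320:450];cv2.imwrite("pics/crop1.png",cv2.resize(c[...,::-1],(780,600),interpolation=cv2.INTER_CUBIC))
for n,boxes in (("top",dict(case=(215,225,262,290),col=(360,225,415,285))),("scene",dict(case=(360,255,435,330),col=(265,160,325,215)))):
    z=np.load(n+"0.npz");P=pts(n,z["d"].astype(float));hsv=cv2.cvtColor(z["im"],cv2.COLOR_RGB2HSV)
    print(n,"table z",np.median(P[300:330,350:360,2]))
    for k,(a,b,e,f) in boxes.items():
        Q=P[b:f,a:e].reshape(-1,3);S=hsv[b:f,a:e].reshape(-1,3)
        g=(S[:,1]<90)&(Q[:,2]>5)&(z["d"][b:f,a:e].ravel()>0)
        print(k,np.histogram(Q[g,2],bins=range(0,160,8))[0])
        for lo,hi in((28,39),(78,90),(60,150)) :
            q=Q[g&(Q[:,2]>lo)&(Q[:,2]<hi)]
            if len(q)>15:
                r=cv2.minAreaRect(q[:,:2].astype(np.float32));print(lo,hi,len(q),np.round(r[0],1),np.round(r[1],1),round(r[2],1),"zmed",np.round(np.median(q[:,2]),1),"zmax",q[:,2].max().round(1),"mean",q.mean(0).round(1))
E
```

```text
top table z -0.7273085553396186
case [137  96  47 103 151   9   5   7   6   7   1  10   5   7   6  16  63   8
   0]
28 39 215 [571.1 200.1] [ 61.1 103.3] 75.6 zmed 33.2 zmax 39.0 mean [568.8 200.5  33.2]
60 150 131 [625.5 185.6] [55.5  9.2] 75.1 zmed 129.9 zmax 142.3 mean [624.1 184.1 118. ]
col [  3   6  12  17  20  10  13  10  23 241 686  57   0   0   0   0   0   0
   0]
28 39 30 [ 566.  -151.5] [96.4 45.1] 2.1 zmed 33.1 zmax 38.0 mean [ 549.  -153.2   33.1]
78 90 849 [ 576.9 -182.3] [ 57.6 107.6] 56.4 zmed 83.4 zmax 90.0 mean [ 576.3 -182.5   83.3]
60 150 1012 [ 577.8 -183.3] [ 59.8 110.2] 57.3 zmed 82.7 zmax 93.4 mean [ 576.5 -181.5   82.1]
scene table z -0.1734907586496206
case [157 390 314 274 303  47  45  45  48  48  52  49  50  53  51  47 139   0
   0]
28 39 441 [576.6 201.2] [ 64.7 110.6] 75.2 zmed 32.8 zmax 39.0 mean [567.  210.1  32.6]
78 90 72 [630.8 189.1] [54.1  7.4] 83.5 zmed 83.7 zmax 89.8 mean [631.5 195.3  84.1]
60 150 562 [627.8 188.9] [56.6  9.7] 76.6 zmed 105.0 zmax 135.7 mean [631.  193.1 103.5]
col [ 48 112 123 124 144 106 129 129 136 195 664   0   0   0   0   0   0   0
   0]
28 39 199 [ 589.9 -160.9] [ 38.1 111. ] 66.2 zmed 33.3 zmax 39.0 mean [ 593.  -157.6   33.5]
78 90 701 [ 579.8 -180.7] [ 60.4 105.4] 55.4 zmed 82.9 zmax 87.3 mean [ 579.2 -177.4   82.8]
60 150 1055 [ 580.3 -179.9] [ 63.8 108.4] 57.1 zmed 81.9 zmax 87.3 mean [ 584.4 -171.3   78.6]
```

View pics/crop1.png

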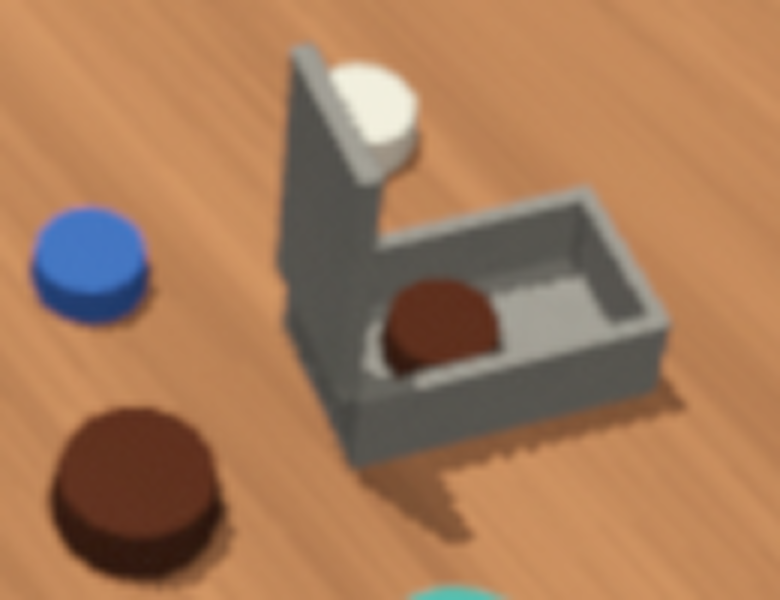

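The crop confirms it: the smaller brown disc is in the case at crop (440,330), and the lid stands about upright. Next I need the tool yaw.

```bash
python3 - <<'E'
from h import *
s=read_state();M=R.from_quat(s["ee_rot"]).as_matrix();print(s["position"],s["joints"],s["contact_force"],s["gripper_width"]);print(M.round(4))
ya=np.degrees(np.arctan2(M[1,1],M[0,1]));print("tool y angle",ya)
for t in(75.6,-104.4):print("turn",(t-ya+180)%360-180)
x=np.array([np.cos(np.radians(-14.4)),np.sin(np.radians(-14.4))]);c=np.array([571.3,200.3]);h=c+50*x;a=11
print("hinge",h, "start",h+(40)*x)
for th in [100,92,80,70,60,50,40,30,20,10,5,0]:
    t=np.radians(th);r=88
    f=np.array([-r*np.cos(t)+8*np.sin(t),34+r*np.sin(t)+8*np.cos(t)])
    print(th,(h+(f[0]+a)*x).round(1),f[1].round(1))
E
```

```text
[ 141.63318086 -608.21919107  230.3427692 ] [-1.08343091e+00  3.85487096e-01  6.79519453e-03 -4.11537789e-04
 -1.19401336e+00 -2.58624874e-01] [-0.2727861  -0.38717617  0.31302621] 85.46219734647562
[[-9.740e-01 -2.266e-01 -6.000e-04]
 [-2.266e-01  9.740e-01  1.900e-03]
 [ 1.000e-04  1.900e-03 -1.000e+00]]
tool y angle 103.09716467177185
turn -27.497164671771856
turn 152.50283532822812
hinge [619.72915806 187.86550564] start [658.4724845  177.91791016]
100 [652.8 179.4] 119.3
92 [641.1 182.4] 121.7
80 [623.2 187. ] 122.1
70 [608.5 190.7] 119.4
60 [594.5 194.3] 114.2
50 [581.5 197.7] 106.6
40 [570.1 200.6] 96.7
30 [560.4 203.1] 84.9
20 [552.9 205. ] 71.6
10 [547.8 206.3] 57.2
5 [546.1 206.8] 49.6
0 [545.1 207. ] 42.0
```

```bash
python3 -m creep '{"translation":[[3.2,4.9,0],[6.5,9.8,0],[9.8,14.7,0],[13,19.6,0],[16.3,24.5,0],[19.6,29.4,0],[22.8,34.3,0],[26.1,39.3,0]],"delta_rot":[[0,0,-3],[0,0,-7],[0,0,-11],[0,0,-15],[0,0,-19],[0,0,-23],[0,0,-27.5],[0,0,-27.5]],"hand":[0,0,0,0,0,0,0,0]}'
python3 -m creep '{"translation":[[3.2,4.9,0],[6.5,9.8,0],[9.8,14.7,0],[13,19.6,0],[16.3,24.5,0],[19.6,29.4,0],[22.8,34.3,0],[26.1,39.3,0]],"delta_rot":[[0,0,0],[0,0,0],[0,0,0],[0,0,0],[0,0,0],[0,0,0],[0,0,0],[0,0,0]],"hand":[0,0,0,0,0,0,0,0]}'
python3 -m creep '{"translation":[[0,0,0],[0,0,-3],[0,0,-7],[0,0,-11],[0,0,-11]],"delta_rot":[[0,0,0],[0,0,0],[0,0,0],[0,0,0],[0,0,0]],"hand":[0,0,0,0,0]}'
python3 - <<'E'
from h import *
s=read_state();M=R.from_quat(s["ee_rot"]).as_matrix();print(s["joints"],np.degrees(np.arctan2(M[1,1],M[0,1])))
E
```

```text
clock: 1.1
position: [403.3, -213.9, 231.2]
ee_rot: [0.125, 0.992, 0.0, -0.0]
contact_force: [0.3, -0.0, 0.5]
gripper_width: 0.2
grasp_force: 0.0
clock: 2.1
position: [664.4, 178.9, 230.8]
ee_rot: [0.125, 0.992, -0.0, -0.0]
contact_force: [0.7, -0.2, 0.6]
gripper_width: -0.1
grasp_force: 0.0
clock: 2.72
position: [661.0, 175.6, 117.4]
ee_rot: [0.126, 0.992, -0.002, -0.004]
contact_force: [-0.0, -0.0, -0.5]
gripper_width: 0.0
grasp_force: 0.0
[ 4.95070947e-01  5.75659313e-01  2.90350238e-02 -9.82466144e-04
 -1.03332921e+00 -2.31759397e+00] 75.54925308244378
```

```bash
python3 -m creep '{"translation":[[-0.6,0.1,0.1],[-1.1,0.2,0.2],[-1.7,0.4,0.2],[-2.3,0.5,0.3],[-2.9,0.7,0.3],[-3.5,0.8,0.3],[-4.1,1.0,0.2],[-4.8,1.2,0.1]],"delta_rot":[[0,0,0],[0,0,0],[0,0,0],[0,0,0],[0,0,0],[0,0,0],[0,0,0],[0,0,0]],"hand":[0,0,0,0,0,0,0,0]}'
python3 - <<'E'
from h import *
im,d=get_image("scene");cv2.imwrite("pics/s2.png",cv2.resize(im[180:360,300:480,::-1],(600,600)))
E
```

```text
clock: 3.72
position: [615.9, 189.6, 122.9]
ee_rot: [0.125, 0.992, 0.0, 0.001]
contact_force: [2.9, -1.7, 3.8]
gripper_width: 0.2
grasp_force: 1.9
```

View pics/s2.png

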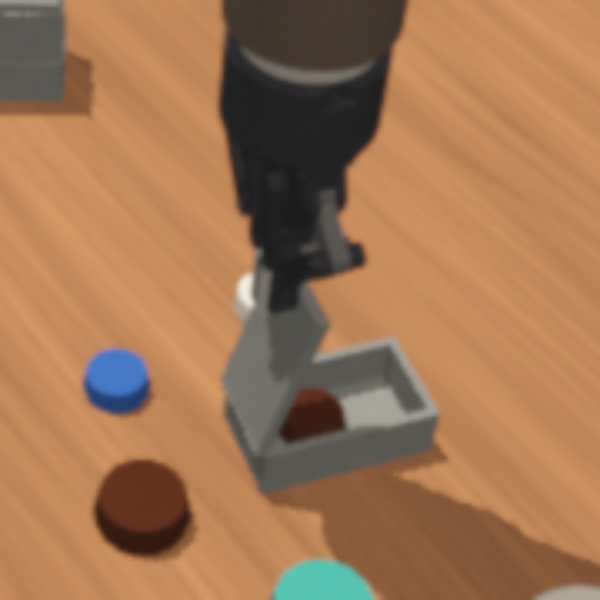

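The fingertip rests on the lid's outer face at crop (285,300), the lid has leaned over to about 70°, and the case hasn't moved. I'll continue the arc.

```bash
python3 -m creep '{"translation":[[-0.7,0.1,-0.3],[-1.4,0.3,-0.5],[-2.1,0.5,-0.8],[-2.8,0.7,-1.2],[-3.4,0.8,-1.6],[-4.0,1.0,-2.0],[-4.6,1.1,-2.6],[-4.6,1.1,-2.6]],"delta_rot":[[0,0,0],[0,0,0],[0,0,0],[0,0,0],[0,0,0],[0,0,0],[0,0,0],[0,0,0]],"hand":[0,0,0,0,0,0,0,0]}'
```

```text
clock: 4.78
position: [568.5, 200.3, 95.4]
ee_rot: [0.125, 0.992, -0.001, -0.001]
contact_force: [1.3, 0.9, 2.4]
gripper_width: -0.0
grasp_force: 1.1
```

```bash
python3 -m creep '{"translation":[[-0.5,0.1,-0.6],[-0.9,0.3,-1.1],[-1.3,0.4,-1.8],[-1.7,0.5,-2.5],[-2.0,0.5,-3.2],[-2.2,0.6,-3.7],[-2.2,0.6,-3.9],[-2.2,0.6,-3.9]],"delta_rot":[[0,0,0],[0,0,0],[0,0,0],[0,0,0],[0,0,0],[0,0,0],[0,0,0],[0,0,0]],"hand":[0,0,0,0,0,0,0,0]}'
```

```text
clock: 5.78
position: [547.2, 205.8, 57.1]
ee_rot: [0.125, 0.992, -0.001, -0.001]
contact_force: [1.0, -0.2, 4.5]
gripper_width: 0.3
grasp_force: 2.2
```

```bash
python3 -m creep '{"translation":[[-0.1,0,-0.4],[-0.2,0.1,-0.8],[-0.2,0.1,-1.1],[-0.2,0.1,-1.2],[-0.2,0.1,-1.2]],"delta_rot":[[0,0,0],[0,0,0],[0,0,0],[0,0,0],[0,0,0]],"hand":[0,0,0,0,0]}'; python3 -m creep '{"translation":[[0,0,-0.1],[0,0,-0.2],[0,0,-0.2]],"delta_rot":[[0,0,0],[0,0,0],[0,0,0]],"hand":[0,0,0]}'
```

```text
clock: 6.4
position: [544.9, 206.5, 45.1]
ee_rot: [0.125, 0.992, -0.001, -0.001]
contact_force: [1.6, -0.9, 6.4]
gripper_width: 0.0
grasp_force: 2.8
clock: 6.78
position: [544.7, 206.5, 43.2]
ee_rot: [0.125, 0.992, -0.001, -0.001]
contact_force: [0.7, 0.4, 5.8]
gripper_width: -0.0
grasp_force: 3.1
```

```bash
for i in 1 2; do python3 -m creep '{"translation":[[0,0,-0.1],[0,0,-0.1]],"delta_rot":[[0,0,0],[0,0,0]],"hand":[0,0]}'; done
```

```text
clock: 7.02
position: [544.6, 206.5, 42.2]
ee_rot: [0.125, 0.992, -0.001, -0.001]
contact_force: [0.6, 0.0, 7.1]
gripper_width: -0.3
grasp_force: 3.3
clock: 7.28
position: [544.6, 206.5, 42.0]
ee_rot: [0.125, 0.992, -0.001, -0.001]
contact_force: [-2.1, -0.8, 11.4]
gripper_width: -0.0
grasp_force: 5.3
```

The force is stepping up at z = 42, which is the stop. One more millimetre will confirm it, then I'll lift and look.

```bash
python3 -m creep '{"translation":[[0,0,-0.05],[0,0,-0.1],[0,0,-0.1]],"delta_rot":[[0,0,0],[0,0,0],[0,0,0]],"hand":[0,0,0]}';python3 -m creep '{"translation":[[0,0,0.1],[0,0,0.4],[0,0,1.5],[-3,0,5],[-8,0,9],[-14,0,11],[-20,0,11],[-20,0,11]],"delta_rot":[[0,0,0],[0,0,0],[0,0,0],[0,0,0],[0,0,0],[0,0,0],[0,0,0],[0,0,0]],"hand":[0,0,0,0,0,2,8,8]}'
python3 - <<'E'
from h import *
for n,boxes in (("top",dict(case=(215,225,262,290),col=(360,225,415,285))),("scene",dict(case=(350,255,435,330),col=(265,160,325,215)))):
    im,d=get_image(n);cv2.imwrite(f"pics/{n}3.png",im[...,::-1]);np.savez(f"{n}3.npz",im=im,d=d);P=pts(n,d.astype(float));hsv=cv2.cvtColor(im,cv2.COLOR_RGB2HSV)
    for k,(a,b,e,f) in boxes.items():
        Q=P[b:f,a:e].reshape(-1,3);S=hsv[b:f,a:e].reshape(-1,3);top=42 if k=="case" else 84
        q=Q[(S[:,1]<90)&(abs(Q[:,2]-top)<6)]
        r=cv2.minAreaRect(q[:,:2].astype(np.float32));A=np.c_[q[:,:2]-q[:,:2].mean(0),np.ones(len(q))];w=np.linalg.lstsq(A,q[:,2],rcond=None)[0]
        C=np.cov(q[:,:2].T);ev=np.linalg.eigh(C)[1][:,1]
        print(n,k,len(q),np.round(r[0],1),np.round(r[1],1),round(r[2],1),"mean",q.mean(0).round(1),"slope",w.round(3),"pca",np.degrees(np.arctan2(ev[1],ev[0])).round(1))
E
```

```text
clock: 7.65
position: [544.6, 206.6, 41.9]
ee_rot: [0.125, 0.992, -0.001, -0.001]
contact_force: [-3.8, -1.4, 15.8]
gripper_width: 0.2
grasp_force: 7.7
clock: 8.65
position: [341.7, 205.5, 150.4]
ee_rot: [0.123, 0.992, -0.001, -0.001]
contact_force: [0.8, 0.7, 0.1]
gripper_width: 54.4
grasp_force: 0.0
top case 788 [574.4 198.9] [ 59.3 107.9] 75.5 mean [572.6 199.6  41.3] slope [-3.0000e-03 -1.0000e-03  4.1315e+01] pca 164.9
top col 854 [ 577.4 -183.5] [ 59.1 108. ] 56.4 mean [ 576.4 -182.7   83.1] slope [4.0000e-03 9.0000e-03 8.3146e+01] pca 147.0
scene case 1347 [576.3 201.8] [ 58.7 106. ] 74.9 mean [576.3 203.9  41. ] slope [-7.0000e-03 -1.3000e-02  4.0959e+01] pca 165.2
scene col 719 [ 579.8 -180.8] [ 62.7 105.4] 55.4 mean [ 579.7 -177.5   82.6] slope [-1.1000e-02 -1.2000e-02  8.2556e+01] pca 146.7
```

View pics/scene3.png

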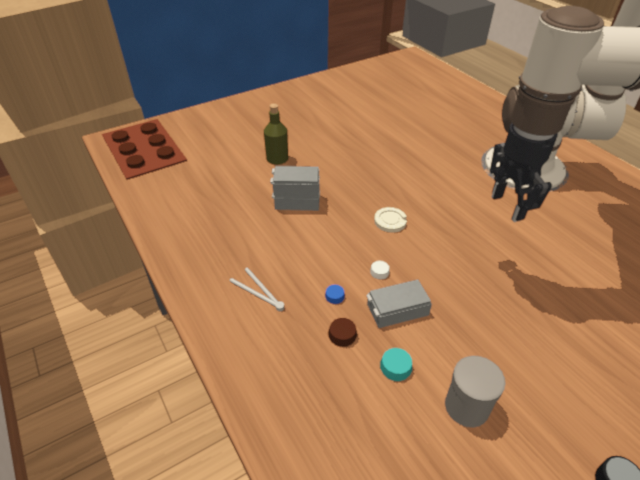

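The lid is shut and level at (400,295), the column at (297,188) is undisturbed, and the bystanders are in place. Case to column is (+3.4, -382.5) mm and -19°, and both views agree. Now the grasp.

```bash
python3 -m creep '{"translation":[[5,0,0],[10,-0.3,0],[15,-0.5,0],[20,-0.7,0],[22.7,-0.7,0],[22.7,-0.7,-2],[22.7,-0.7,-5],[22.7,-0.7,-5]],"delta_rot":[[0,0,0],[0,0,0],[0,0,0],[0,0,0],[0,0,0],[0,0,0],[0,0,0],[0,0,0]],"hand":[8.5,8.5,8.5,8.5,8.5,8.5,8.5,8.5]}'
python3 -m creep '{"translation":[[0,0,-2],[0,0,-4],[0,0,-6],[0,0,-8],[0,0,-9],[0,0,-9.4],[0,0,-9.4]],"delta_rot":[[0,0,0],[0,0,0],[0,0,0],[0,0,0],[0,0,0],[0,0,0],[0,0,0]],"hand":[8.5,8.5,8.5,8.5,8.5,8.5,8.5]}'
```

```text
clock: 9.75
position: [572.2, 198.5, 96.8]
ee_rot: [0.126, 0.992, -0.002, -0.003]
contact_force: [-0.1, -0.8, 1.0]
gripper_width: 85.0
grasp_force: 0.0
clock: 10.62
position: [573.3, 200.4, 6.8]
ee_rot: [0.125, 0.992, 0.0, 0.0]
contact_force: [-1.1, -0.5, 1.4]
gripper_width: 84.9
grasp_force: 0.0
```

Close the fingers, then lift in small steps.

```bash
python3 -m creep '{"translation":[[0,0,0],[0,0,0],[0,0,0],[0,0,0],[0,0,0],[0,0,0]],"delta_rot":[[0,0,0],[0,0,0],[0,0,0],[0,0,0],[0,0,0],[0,0,0]],"hand":[7,6.2,5.5,5.5,5.5,5.5]}'
```

```text
clock: 11.38
position: [573.1, 200.6, 7.3]
ee_rot: [0.125, 0.992, 0.0, 0.0]
contact_force: [-1.9, 0.3, 5.0]
gripper_width: 58.8
grasp_force: 69.4
```

```bash
python3 -m creep '{"translation":[[0,0,0.3],[0,0,1],[0,0,2.5],[0,0,5],[0,0,8],[0,0,11],[0,0,13],[0,0,13]],"delta_rot":[[0,0,0],[0,0,0],[0,0,0],[0,0,0],[0,0,0],[0,0,0],[0,0,0],[0,0,0]],"hand":[5.5,5.5,5.5,5.5,5.5,5.5,5.5,5.5]}'
```

```text
clock: 12.38
position: [573.7, 200.9, 138.7]
ee_rot: [0.125, 0.992, 0.002, 0.002]
contact_force: [0.8, 0.9, -8.4]
gripper_width: 58.4
grasp_force: 68.1
```

```bash
python3 -m creep '{"translation":[[0,-1.5,0],[0,-4,0],[0.1,-7,0],[0.1,-10.5,0],[0.2,-14,0],[0.2,-17.5,0],[0.2,-21,0],[0.2,-24,0]],"delta_rot":[[0,0,-1],[0,0,-3],[0,0,-5],[0,0,-7],[0,0,-9],[0,0,-11],[0,0,-13],[0,0,-15]],"hand":[5.5,5.5,5.5,5.5,5.5,5.5,5.5,5.5]}'
python3 -m creep '{"translation":[[0,-3,0],[0,-6,0],[0.1,-9,0],[0.1,-11.5,0],[0.1,-13.3,0],[0.1,-14.3,0],[0.1,-14.3,0],[0.1,-14.3,0]],"delta_rot":[[0,0,-1],[0,0,-2],[0,0,-3],[0,0,-4],[0,0,-4],[0,0,-4],[0,0,-4],[0,0,-4]],"hand":[5.5,5.5,5.5,5.5,5.5,5.5,5.5,5.5]}'
python3 - <<'E'
from h import *
for n in("scene","top"):
    im,d=get_image(n);np.savez(f"{n}4.npz",im=im,d=d);cv2.imwrite(f"pics/{n}4.png",im[...,::-1])
    if n=="scene":cv2.imwrite("pics/s4c.png",cv2.resize(im[90:230,210:400,::-1],(760,560)))
E
```

```text
clock: 13.38
position: [573.3, -42.7, 135.3]
ee_rot: [0.256, 0.967, -0.001, -0.001]
contact_force: [0.4, 0.4, -8.6]
gripper_width: 59.2
grasp_force: 67.9
clock: 14.38
position: [575.7, -182.1, 136.2]
ee_rot: [0.287, 0.958, 0.0, -0.0]
contact_force: [0.0, 0.8, -8.0]
gripper_width: 59.1
grasp_force: 67.9
```

View pics/s4c.png

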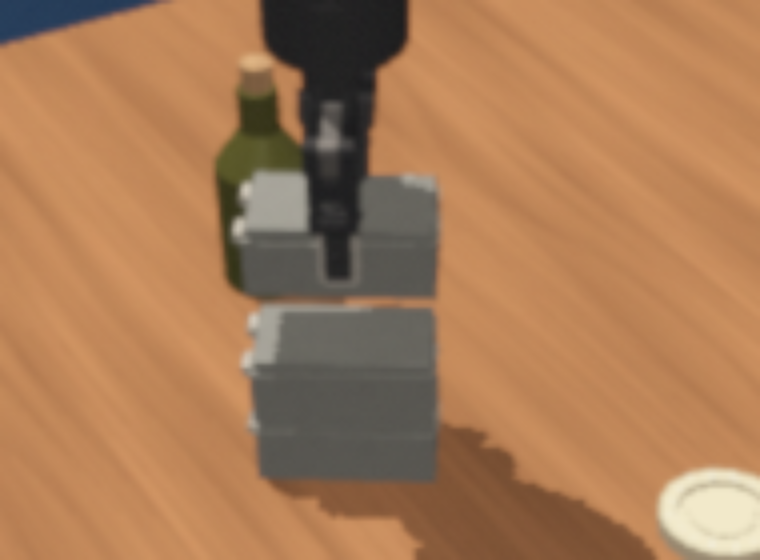

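The held case hovers level and aligned over the column, its near bottom-right corner at crop (436,297) against the column's (437,310). I'll compare the side planes and end positions before lowering.

```bash
python3 - <<'E'
from h import *
z=np.load("scene4.npz");P=pts("scene",z["d"].astype(float));hsv=cv2.cvtColor(z["im"],cv2.COLOR_RGB2HSV)
m=np.zeros((480,640),bool);m[140:215,265:322]=1
V=hsv[...,2];print("held z hist",np.histogram(P[...,2][m&(hsv[...,1]<90)],bins=range(0,190,10))[0])
for nm,lo,hi in(("held",133,158),("upper",46,74),("lower",8,36)):
    q=P[m&(hsv[...,1]<90)&(V>60)&(P[...,2]>lo)&(P[...,2]<hi)]
    u=np.array([np.cos(np.radians(-33.5)),np.sin(np.radians(-33.5))]);n=np.array([-u[1],u[0]])
    d=q[:,:2]-[578,-182];a=d@u;b=d@n
    k=abs(b-np.median(b))<4;f=np.polyfit(a[k],b[k],1);k&=abs(b-np.polyval(f,a))<2;f=np.polyfit(a[k],b[k],1)
    print(nm,k.sum(),"yaw dev",np.degrees(np.arctan(f[0])).round(2),"b0",f[1].round(1),"a ends",np.percentile(a[k],[0.5,99.5]).round(1))
z=np.load("top4.npz")
E
```

```text
held z hist [143 150 144 200 144 171 165 223 672   0   0   0   3 168 173 191 374 133]
held 296 yaw dev -0.19 b0 30.2 a ends [-52.3  48.7]
upper 317 yaw dev 0.22 b0 30.4 a ends [-52.2  49.6]
lower 312 yaw dev -0.32 b0 30.8 a ends [-52.2  48.6]
```

The held case is within about 1 mm and 0.5° of the column. I'll lower it by feel.

```bash
python3 -m creep '{"translation":[[0,0,-0.6],[0,0,-1.6],[0,0,-2.6],[0,0,-3.4],[0,0,-3.9],[0,0,-4.1],[0,0,-4.1]],"delta_rot":[[0,0,0],[0,0,0],[0,0,0],[0,0,0],[0,0,0],[0,0,0],[0,0,0]],"hand":[5.5,5.5,5.5,5.5,5.5,5.5,5.5]}'; for i in 1 2; do python3 -m creep '{"translation":[[0,0,-0.1],[0,0,-0.1]],"delta_rot":[[0,0,0],[0,0,0]],"hand":[5.5,5.5]}';done
```

```text
clock: 15.35
position: [575.9, -182.8, 95.4]
ee_rot: [0.287, 0.958, -0.0, 0.0]
contact_force: [0.8, -0.2, -7.0]
gripper_width: 59.2
grasp_force: 67.9
clock: 15.6
position: [575.8, -182.7, 94.5]
ee_rot: [0.287, 0.958, 0.0, 0.0]
contact_force: [-0.7, 0.3, -8.1]
gripper_width: 58.4
grasp_force: 67.9
clock: 15.85
position: [575.7, -182.7, 93.3]
ee_rot: [0.287, 0.958, 0.0, -0.0]
contact_force: [-0.4, -0.7, -8.4]
gripper_width: 59.0
grasp_force: 67.9
```

```bash
for i in 1 2 3; do python3 -m creep '{"translation":[[0,0,-0.05],[0,0,-0.1]],"delta_rot":[[0,0,0],[0,0,0]],"hand":[5.5,5.5]}' | egrep 'posi|contact';done
```

```text
position: [575.8, -182.7, 92.3]
contact_force: [0.2, 0.3, -7.9]
position: [575.8, -182.7, 91.4]
contact_force: [-0.8, 0.6, -5.3]
position: [575.8, -182.7, 91.3]
contact_force: [-4.1, 2.2, 0.4]
```

It has touched down and its weight rests on the column. Release and withdraw.

```bash
python3 -m creep '{"translation":[[0,0,0],[0,0,0],[0,0,0],[0,0,0],[0,0,0],[0,0,0]],"delta_rot":[[0,0,0],[0,0,0],[0,0,0],[0,0,0],[0,0,0],[0,0,0]],"hand":[6.1,6.5,7.2,8.2,8.5,8.5]}'; python3 -m creep '{"translation":[[0,0,0.5],[0,0,1.5],[0,0,4],[0,0,7],[0,0,10],[-5,0,12],[-11,2,13],[-17,3,13]],"delta_rot":[[0,0,0],[0,0,0],[0,0,0],[0,0,0],[0,0,0],[0,0,0],[0,0,0],[0,0,0]],"hand":[8.5,8.5,8.5,8.5,8.5,8.5,8.5,8.5]}'
python3 - <<'E'
from h import *
for n,a,b,e,f in(("scene",265,130,325,215),("top",355,220,420,290)):
    im,d=get_image(n);P=pts(n,d.astype(float));hsv=cv2.cvtColor(im,cv2.COLOR_RGB2HSV)
    if n=="scene":cv2.imwrite("pics/s5.png",im[...,::-1])
    m=np.zeros((480,640),bool);m[b:f,a:e]=1;m&=hsv[...,1]<90
    q=P[m&(abs(P[...,2]-126)<6)];r=cv2.minAreaRect(q[:,:2].astype(np.float32));w=np.linalg.lstsq(np.c_[q[:,:2]-q[:,:2].mean(0),np.ones(len(q))],q[:,2],rcond=None)[0]
    print(n,len(q),np.round(r[0],1),np.round(r[1],1),round(r[2],1),w.round(3))
    if n=="scene":
      u=np.array([np.cos(np.radians(-33.5)),np.sin(np.radians(-33.5))]);nn=np.array([-u[1],u[0]])
      for nm,lo,hi in(("held",89,114),("upper",46,74),("lower",8,36)):
        q=P[m&(hsv[...,2]>60)&(P[...,2]>lo)&(P[...,2]<hi)];dd=q[:,:2]-[578,-182];A=dd@u;B=dd@nn
        k=abs(B-np.median(B))<4;g=np.polyfit(A[k],B[k],1);print(nm,np.degrees(np.arctan(g[0])).round(2),g[1].round(1),np.percentile(A[k],[.5,99.5]).round(1))
E
```

```text
clock: 17.35
position: [575.8, -182.7, 90.3]
ee_rot: [0.287, 0.958, -0.0, 0.0]
contact_force: [-0.3, 0.9, 0.3]
gripper_width: 84.9
grasp_force: 0.0
clock: 18.35
position: [404.9, -152.4, 221.8]
ee_rot: [0.287, 0.958, 0.0, 0.002]
contact_force: [-0.2, 0.1, 0.7]
gripper_width: 85.0
grasp_force: 0.0
scene 731 [ 580.  -179.9] [ 62.  103.3] 58.6 [-7.00000e-03 -9.00000e-03  1.24683e+02]
held 0.02 29.5 [-52.2  48.8]
upper 0.37 30.5 [-52.2  49.5]
lower -0.06 30.6 [-52.2  49.2]
top 920 [ 576.9 -184. ] [ 59.3 108.4] 55.8 [-2.0000e-03  0.0000e+00  1.2522e+02]
```

View pics/s5.png

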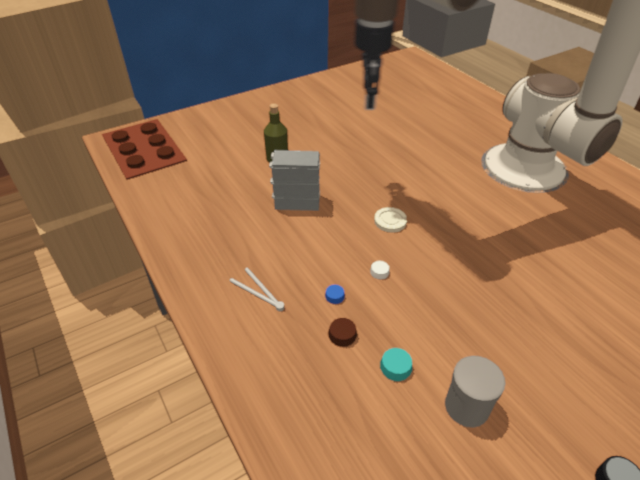

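The column now stands three cases high at (297,180), flush and level, with the lid shut and the arm clear of everything.

```bash
python3 -c "from bench import job_done;print(job_done())"
```

```text
the job is handed in; nothing more can be done
None
```

The lid is pressed shut, the case is set on the two-case column, flush to about 1 mm and level, the arm is clear, and the job is handed in (no verdict was returned).

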